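# Pack the trimmer into its case and lock the hasp with its pin

### The arm

A 6-joint arm with a two-finger parallel gripper is mounted at the origin on a cart in front of the work surface, level with it; the furniture and walls round the work are solid. World frame = base frame: x ahead of the robot, y to its left, z up, the work surface at z = 0. Lengths are in m, angles in degrees, forces in N, time in s.
With the tool pointing down it reaches from about 0.4 to 0.825 m from the base axis. Payload 7 kg.
Tool frame: the origin (TCP) lies at the very end of the fingers, on their centre line; the grasp point (between the pads) lies hold_point_z behind it (hold_point_z is the distance from the TCP to the grasp point, in m); z points along the fingers, y is the line along which they close (so a half turn about z gives the same grasp; the last joint's range is limited). The gripper opens to 88 mm and grips with 3 to 60 N. Pads are 19 mm wide; open, the fingers measure 130 mm over their backs; the gripper's body (78 mm by 193 mm) begins 47 mm behind the grasp point.
Start: joints at [91.45, 20.546, 0.682, 0, -70.136, -16.507], TCP at [0.175, 0.652, 0.227] pointing down, gripper open.
Joint ranges: [-176.03, 176.03], [-82.01, 121.73], [-58.28, 71.71], [-173.87, 95.51], [-174.79, -0.11], [-173.66, 173.66]. Speed limits (degrees/s): [136.94, 136.94, 172.46, 180, 180, 180].

### API

Orientations are given as [roll, pitch, yaw] about the fixed x, y, z axes, in that order (R = Rz(yaw) Ry(pitch) Rx(roll)).
In Python, from plant import get_obs, snapshot, close_job, hold_point_z gives the robot as it stands.
- The arm moves only by the tool play_rows, never from a script. Its argument "commands" is a list that holds one entry, the list of rows, each a list of 7 numbers: the shift along the tool's x, y, z in cm, then the turn, a rotation vector about the tool's x, y, z in degrees, then the opening, from 0 (shut) to 1 (fully open). In form: [[[x, y, z, ax, ay, az, fingers], ...]]. A call has 1 to 20 rows; each row is the pose to reach, as a shift and turn from the pose commanded when the call began, along the tool's axes at that moment; what a row does not reach only later rows make up. A row lasts 1/12 s, in which the tool goes at most 41.7 mm and 7.16 degrees, less where a joint would pass 70% of its speed; a pose out of reach is approached as far as the arm can. A call with a gripper value outside its range is refused whole. The fingers move at their own pace and stop on an object; the grip force is fixed at half the most. Time passes only in rows, so rows that repeat a pose let the fingers close. It gives the time, the measured TCP pose, the force, the opening and the grip force at its end, in the units of the state.
- get_obs(): the state, without advancing time (a new reading comes with each control period).
- snapshot(name): name is "scene" or "top"; returns a dict with "frame" (480x640x3 uint8, red, green, blue), "camera_matrix" (3x3 intrinsics, pixels), "origin" and "attitude" of the camera in the world. Camera axes: x right, y down, z forward; pixel columns grow to the right and rows downward; lengths in m; the calibration is good to about 2 mm. A picture is of the moment at which its call begins. There is no depth.
- close_job(): hands the job in; it is judged then, once.
The state is a dict: "clock": time; "joint_pos": joint angles; "qvel": joint speeds; "tau": joint torques, N m; "tool_pos": TCP position; "orientation": TCP orientation; "force": force on the tool from outside, world axes, zero at the start; "moment": the same for the moment, N m; "opening": finger opening in m; "gripper_force": force on a finger pad.
Only numpy, scipy, OpenCV 4.12 (cv2) and the standard library are available. Lean on these libraries where they do the work, as an engineer would, in place of code of your own. Each camera call takes 0.05 s, during which the arm holds its last target. There are 200 camera calls.

### The job

Put the hand trimmer away for transport: lay it flat in the empty bay of the open plywood case, then shut the lid, then swing the hasp right down over its staple, and finally take the slim pin from the wooden stand and drop it through the staple's loop in front of the hasp, until its collar rests on the loop. Leave the thick pin in the stand and the other things on the bench where they are.

Things in the scene. Friction and masses are not known exactly. Their poses are not given: they have to be found in the camera images.
- case: Plywood case with aluminium edges, fixed; 186 (x, front to back) x 216 (y) mm, walls 8 thick, 130 high; 158 high with the lid shut. Origin under its centre on the bench; x runs from the front to the hinge side, y to its left, z up. Padded floor 78 mm above the bench, split by a divider 6 wide, 30 high at y = -3: the left bay (y 0 to +100, x -85 to +85) is empty, the other holds a tin.
- bay (a point): Centre of the empty bay's floor, 78 mm above the bench (52 mm below the walls' top edge); 170 mm long along the case's x, 100 mm wide along y.
- lid (a joint): Lid angle in rad: 0 shut, 1.57 upright, 2.0 at most. Hinge line along case y at case x = +93, z = 130 mm. The lid is a tray 28 mm deep, 186 mm from hinge line to front edge, 216 mm wide. Friction hinge: stays where it is left; 2 to 6 N at the front edge moves it.
- lid_front (a point): Middle of the lid's upper front edge (its outer face, 186 mm from the hinge line, 28 mm above it when shut). Its frame turns with the lid.
- hasp (a joint): Hasp angle in rad about its hinge on the lid's front edge, relative to the lid: 0 hanging flat against the case front, slot over the staple (closed); 1.57 sticking straight out to the front; 3.14 standing straight up from the shut lid; up to 4.6, folded back over the lid. Stiff hinge: stays where it is left; about 1 N at its end moves it.
- hasp_hinge (a point): Middle of the hasp's hinge line, which runs along case y on the lid's front edge; with the lid shut it is at case x = -96, z = 154 mm.
- hasp_end (a point): Middle of the rolled free end (10 mm roll) of the hasp, 97 mm from its hinge line. The hasp is a steel strap 50 mm wide (case y -25 to +25), 4 mm thick, with a slot 33 mm wide that begins 54 mm from the hinge line.
- loop (a point): Centre of the staple loop's opening, at the level of its rod's top (93 mm above the bench, 24 mm in front of the case front). The staple is a level U of 6 mm rod reaching 42 mm forward; seen from above its opening is 16 mm wide (case y) and, with the hasp closed, runs from 7 to 36 mm in front of the case. The pin drops through it from above, in front of the hasp.
- trimmer: Battery hand trimmer, navy and grey moulded grip with a thin blade, lying on the bench; 32 x 143 x 30 mm, 0.24 kg. Origin on its underside at mid-length; y runs along it: grip from y -30 to +72 (32 mm wide, 29 high, balance near +18), blade at the -y end. Either way round will do in the bay.
- slim_pin: The pin that fits: steel, upright in the stand. Origin at the underside of its collar (30 mm wide, 5 thick), z up; below it a 12 mm shank with a tapered tip reaches down 62 mm, above it a 16 mm round handle reaches up to z = 60 mm. 0.1 kg.
- thick_pin: A thicker pin of another fixture in the same stand: 18 mm shank, 32 mm collar, 26 mm handle, otherwise alike; too thick for the loop. Either pin may be in either end hole.
- pin_stand: Wooden two-deck pin stand, 150 (its x) x 60 (y) mm, 88 mm high, fixed to the bench; three 20 mm holes in its top deck at x = -45, 0 and +45 mm; the pins hang in the end holes by their collars. Origin under its centre.
- cast: Bystander: tapering white plaster limb cast with leather cuffs, 79 x 198 x 74 mm, lying down.
- strap: Bystander: coil of white webbing, 63 mm across, 25 high.
- wedge: Bystander: brown wooden wedge, 30 x 85 x 24 mm.
- foam_pad: Bystander: flat brown foam block, 48 x 106 x 12 mm.
Mind the look-alikes: they are no part of the job. Leave any green look-alike of the slim_pin alone.

How it is judged:
By the outcome, as a careful person would: the job done as asked, in the order asked, and still so for the second after the job is handed in, with the robot touching nothing.
It also fails if it takes over 72 s, if anything falls off the work surface, if the arm or the gripper's body presses on something with over 40 N, if the wrist force passes 120 N, or if a joint passes its speed limit or range.

## Working session

There is one attempt and no reset: what is moved stays moved. The work goes in short steps, Python scripts to look and compute and a tool call to move; the robot and the scene stay as the last step left them, time stands still between calls to the robot, and variables do not carry over. Pictures are saved under pics/ and viewed, at most 10 in all, crops included, and the job is handed in when it is done.

Besides the shell and the picture viewer there is one more tool, called after "Call:" as name([rows], argument=value, ...), one row to a line, values as JSON. play_rows: Moves the arm, as the interface text tells. Its arguments: {"type":"object","properties":{"commands":{"type":"array","items":{"type":"array","items":{"type":"array","items":{"type":"number"}}}}},"required":["commands"]}

```bash
ls; mkdir -p pics; python3 - <<'E'
from plant import *
import cv2
print(get_obs(), hold_point_z)
for n in("scene","top"):
    s=snapshot(n); cv2.imwrite(f"pics/{n}0.png",s["frame"][:,:,::-1]); print(s["camera_matrix"],s["origin"],s["attitude"])
E
```

```text
pics
{'clock': 0.0, 'joint_pos': array([ 9.14490567e+01,  2.05897109e+01,  6.32160027e-01, -2.10737151e-02,
       -7.01352198e+01, -1.65057889e+01]), 'qvel': array([ 0.04508232, -0.02357513,  0.0610018 , -0.0823916 ,  0.14614631,
        0.00653331]), 'tau': array([-1.32245674e-03, -5.82712162e+01,  2.93047374e+01,  6.99739158e+00,
        7.02534409e-03, -1.61906514e-04]), 'tool_pos': array([0.17525436, 0.65132963, 0.22562689]), 'orientation': array([ 1.79905423e+02, -7.36576814e-03, -1.50639031e+01]), 'force': array([ 0.44448012, -0.35436775,  0.48978302]), 'moment': array([ 0.0308597 ,  0.04409619, -0.04721914]), 'gripper_force': 0.0, 'opening': 0.0876520151152985} 0.0188
[[446.31767605   0.         322.80493077]
 [  0.         446.31767605 237.75511139]
 [  0.           0.           1.        ]] [-0.14142174 -0.46787237  0.81860529] [-129.51342022    0.74584126  -54.5112651 ]
[[609.54854311   0.         312.51537332]
 [  0.         609.54854311 237.23430138]
 [  0.           0.           1.        ]] [0.30430184 0.03720598 1.53344911] [-170.61760009    0.32300047  -91.36247892]
```

View pics/scene0.png

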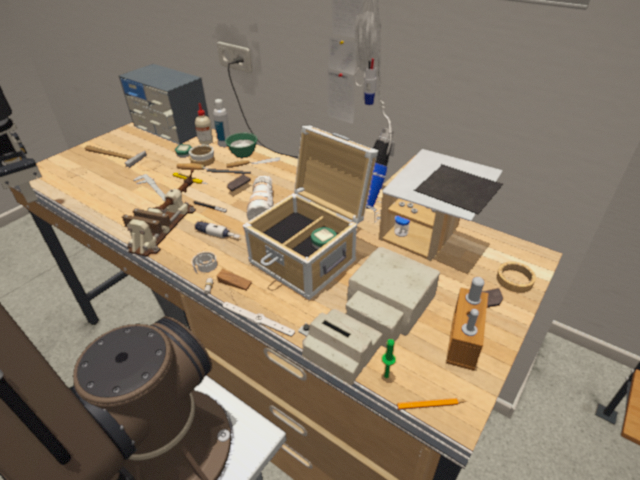

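View pics/top0.png

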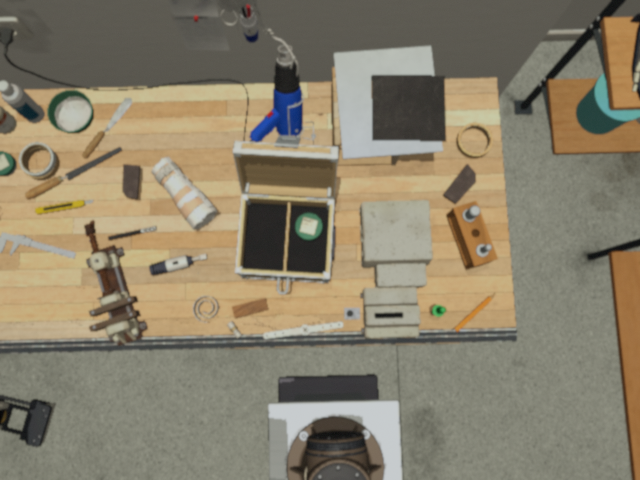

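The scene view shows the open case (centre about 300,240), the stand at (470,325) with two pins, and a green look-alike at (388,355). The top view shows the trimmer at (178,264), the case at (287,237), the stand at (472,235) with pins at (470,213) and (484,250), and the green look-alike at (438,310). The hasp isn't visible. I'll enlarge the relevant areas.

```bash
cat > h.py <<'E'
import numpy as np, cv2
from scipy.spatial.transform import Rotation as R
from plant import *
def cam(n):
    s=snapshot(n); return s
def ray(s,uv):
    d=np.linalg.inv(s["camera_matrix"])@np.array([uv[0],uv[1],1.]); 
    return np.array(s["origin"]),R.from_euler("xyz",s["attitude"],degrees=True).as_matrix()@d
def plane(s,uv,z):
    o,d=ray(s,uv); return o+d*(z-o[2])/d[2]
def proj(s,p):
    c=R.from_euler("xyz",s["attitude"],degrees=True).as_matrix().T@(np.asarray(p)-s["origin"]); q=s["camera_matrix"]@c; return q[:2]/q[2]
def tri(s1,u1,s2,u2):
    A=[];b=[]
    for s,u in((s1,u1),(s2,u2)):
        o,d=ray(s,u); d/=np.linalg.norm(d); P=np.eye(3)-np.outer(d,d); A.append(P); b.append(P@o)
    return np.linalg.lstsq(np.vstack(A),np.hstack(b),rcond=None)[0]
E
python3 - <<'E'
from h import *
a=cam("scene"); b=cam("top")
A=a["frame"][:,:,::-1];B=b["frame"][:,:,::-1]
def c(I,x,y,w,h,k): return cv2.resize(I[y:y+h,x:x+w],None,fx=k,fy=k,interpolation=cv2.INTER_CUBIC)
m=np.zeros((600,800,3),np.uint8)
m[:,:520]=c(A,240,125,130,150,4)   # case scene
m[:400,520:800]=c(A,450,270,70,100,4)
m[400:600,520:800]=c(B,447,200,70,50,4)
cv2.imwrite("pics/m1.png",m)
m=c(B,140,140,200,150,4); cv2.imwrite("pics/m2.png",m)
for uv,z in [((178,264),.015),((470,213),.15),((484,250),.15),((239,276),.13),((333,276),.13),((336,198),.13),((242,198),.13)]: print(uv,plane(b,uv,z).round(3))
E
```

```text
(178, 264) [0.496 0.379 0.015]
(470, 213) [ 0.581 -0.326  0.15 ]
(484, 250) [ 0.494 -0.352  0.15 ]
(239, 276) [0.45  0.212 0.13 ]
(333, 276) [ 0.444 -0.006  0.13 ]
(336, 198) [ 0.629 -0.018  0.13 ]
(242, 198) [0.634 0.204 0.13 ]
```

View pics/m1.png

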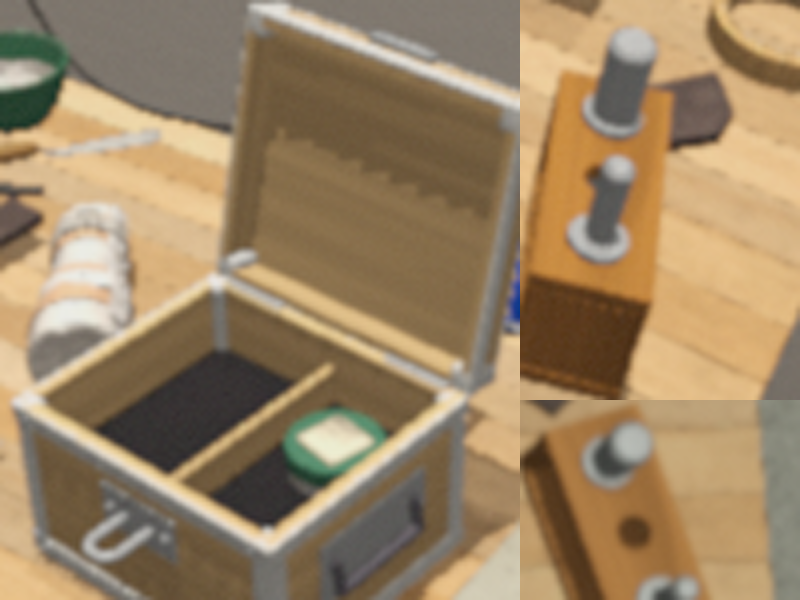

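View pics/m2.png

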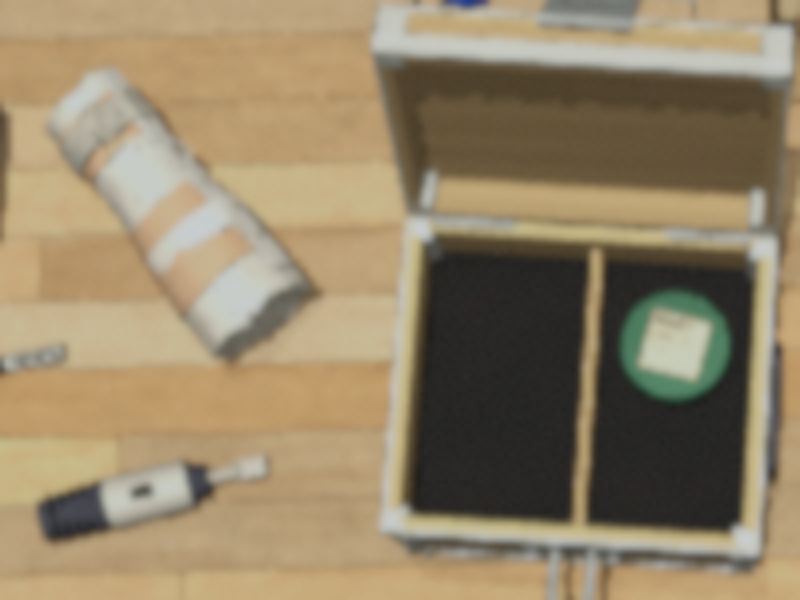

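Left in the enlarged scene crop, the near pin at (474,311) has the thin handle and small collar, so it is the slim steel pin. The thick one is behind it at (478,281), and the green one on the bench is the look-alike. The hasp is folded behind the lid and shows as a grey strip at top px (287,143). Trimmer: navy end at top px (151,269), blade tip at (207,256).

```bash
python3 - <<'E'
from h import *
from scipy.optimize import least_squares
a=cam("scene"); b=cam("top")
m1=lambda u,v:(u/4+240,v/4+125); m2=lambda u,v:(u/4+140,v/4+140)
obs=[(b,(-.093,.108,.13),m2(384,534)),(b,(-.093,-.108,.13),m2(763,553)),(b,(.093,-.108,.13),m2(778,237)),(b,(.093,.108,.13),m2(405,217)),
(a,(-.093,.108,.13),m1(14,402)),(a,(-.093,-.108,.13),m1(268,551)),(a,(.093,-.108,.13),m1(468,398)),(a,(.093,.108,.13),m1(218,279))]
def W(c,p):
    cs,sn=np.cos(c[2]),np.sin(c[2]); return np.array([c[0]+cs*p[0]-sn*p[1],c[1]+sn*p[0]+cs*p[1],p[2]])
f=lambda c:np.hstack([proj(s,W(c,p))-uv for s,p,uv in obs])
r=least_squares(f,[.54,.1,0],loss="soft_l1"); c=r.x; print("case",c[:2],np.degrees(c[2])); print(f(c).reshape(-1,2).round(1))
def L(th,r,y,h): return W(c,(.093-r*np.cos(th)+h*np.sin(th),y,.13+r*np.sin(th)+h*np.cos(th)))
lo=[(b,(.186,.108,.028),m2(376,8)),(b,(.186,-.108,.028),m2(792,27)),(b,(.186,.108,0),m2(376,55)),(b,(.186,-.108,0),m2(788,75)),(a,(.186,.108,0),m1(250,10))]
g=lambda t:np.hstack([proj(s,L(t[0],*p))-uv for s,p,uv in lo])
q=least_squares(g,[1.75]); th=q.x[0]; print("lid",th,g(q.x).reshape(-1,2).round(1))
np.save("case.npy",np.r_[c,th])
def hasp(al,d,y): # lid coords: hinge r=.189,h=.024; al=0 down(-h), 1.57 out(+r), 3.14 up(+h)
    return L(th,.189+d*np.sin(al),y,.024-d*np.cos(al))
for al in(3.6,3.9,4.2,4.4,4.6): print(al,[proj(s,hasp(al,d,y)).round(1) for s in(a,b) for d in(0,.097) for y in(.025,-.025)])
print("loopfront proj",proj(a,W(c,(-.135,0,.09))),proj(b,W(c,(-.135,0,.09))))
print("loop",W(c,(-.117,0,.093)),"bay",W(c,(0,.05,.078)))
print("slim top",tri(a,(474.3,311.5),b,(488.3,247.5)),plane(b,(488.3,247.5),.148),plane(a,(474.3,311.5),.148))
print("thick top",tri(a,(478,281.3),b,(475,210)))
t0=plane(b,(151,269.5),.015);t1=plane(b,(206.7,256),.015);d=t1-t0;print("trim",t0,t1,np.linalg.norm(d),np.degrees(np.arctan2(d[1],d[0])))
# navy/grey body mask
for u,n in((plane(b,(287,90),.1),'gun'),):print(n,u)
E
```

```text
case [0.54144324 0.10111286] -4.751379375630907
[[ 0.9 -0.9]
 [-0.6 -0.2]
 [-0.1  0.3]
 [ 1.9  0.1]
 [-0.4  0.4]
 [ 0.2  0.2]
 [-0.5 -0.4]
 [-0.8 -1. ]]
lid 1.8142591191208037 [[ 2.  -0.3]
 [ 0.8  0.7]
 [ 0.6 -0.5]
 [ 1.2  0.2]
 [-0.6 -0.2]]
3.6 [array([332.9, 134.3]), array([348.7, 140.1]), array([350.3, 145.9]), array([365.4, 151.5]), array([275.2, 144.8]), array([299.1, 146.1]), array([279.4, 121.5]), array([302. , 122.7])]
3.9 [array([332.9, 134.3]), array([348.7, 140.1]), array([345.2, 155.3]), array([360.2, 161.2]), array([275.2, 144.8]), array([299.1, 146.1]), array([279.2, 133.8]), array([301.5, 135. ])]
4.2 [array([332.9, 134.3]), array([348.7, 140.1]), array([339., 163.]), array([353.9, 169.1]), array([275.2, 144.8]), array([299.1, 146.1]), array([278.8, 146.8]), array([300.9, 148. ])]
4.4 [array([332.9, 134.3]), array([348.7, 140.1]), array([334.5, 167. ]), array([349.4, 173.2]), array([275.2, 144.8]), array([299.1, 146.1]), array([278.3, 155.4]), array([300.4, 156.6])]
4.6 [array([332.9, 134.3]), array([348.7, 140.1]), array([329.8, 169.7]), array([344.8, 176.1]), array([275.2, 144.8]), array([299.1, 146.1]), array([277.7, 163.6]), array([299.9, 164.8])]
loopfront proj [262.45366537 264.98808275] [283.17151398 294.7383816 ]
loop [0.42484531 0.11080422 0.093     ] bay [0.54558485 0.15094103 0.078     ]
slim top [ 0.49995283 -0.36374332  0.14687342] [ 0.49952868 -0.36292534  0.148     ] [ 0.49927455 -0.36433769  0.148     ]
thick top [ 0.58886769 -0.33948229  0.14326143]
trim [0.4833843  0.44651563 0.015     ] [0.5140966  0.30694422 0.015     ] 0.14291054318109953 -77.5899993247445
gun [0.91332779 0.09418502 0.1       ]
```

```bash
cat >> h.py <<'E'
import os
def down(yaw,pitch=0): return R.from_euler("xyz",[180,pitch,yaw],degrees=True)
def start():
    if os.path.exists("cmd.npy"):
        v=np.load("cmd.npy"); return v[:3],R.from_quat(v[3:])
    return np.array([.175,.652,.227]),down(-15.06)
def plan(wps):
    "wps: (xyz, Rotation, grip, extra rows); prints rows rel. to commanded pose, saves the end"
    p0,r0=start(); pp,rr=p0,r0
    for p,r,g,ex in wps:
        p=np.array(p); n=int(np.ceil(max(np.linalg.norm(p-pp)/.0405,np.degrees((rr.inv()*r).magnitude())/7)))+ex
        row=np.r_[r0.inv().apply(p-p0)*100,(r0.inv()*r).as_rotvec(degrees=True)].round(2)
        print(n,"x",(row+0).tolist(),g)
        pp=p0+r0.apply(row[:3]/100); rr=r0*R.from_rotvec(row[3:],degrees=True); 
    np.save("cmd.npy",np.r_[pp,rr.as_quat()])
c=np.load("case.npy") if os.path.exists("case.npy") else None
def W(p):
    cs,sn=np.cos(c[2]),np.sin(c[2]); return np.array([c[0]+cs*p[0]-sn*p[1],c[1]+sn*p[0]+cs*p[1],p[2]])
E
python3 - <<'E'
from h import *
d=down(-77.6)
plan([((.495,.394,.12),d,.6,1),((.495,.394,.004),d,.6,2),((.495,.394,.004),d,0,3)])
E
```

```text
12 x [37.6, 16.6, 10.7, 0.0, 0.0, 62.54] 0.6
5 x [37.6, 16.6, 22.3, 0.0, 0.0, 62.54] 0.6
4 x [37.6, 16.6, 22.3, 0.0, 0.0, 62.54] 0
```

Call:
play_rows([
  [[37.6, 16.6, 10.7, 0, 0, 62.54, 0.6], [37.6, 16.6, 10.7, 0, 0, 62.54, 0.6], [37.6, 16.6, 10.7, 0, 0, 62.54, 0.6], [37.6, 16.6, 10.7, 0, 0, 62.54, 0.6], [37.6, 16.6, 10.7, 0, 0, 62.54, 0.6], [37.6, 16.6, 10.7, 0, 0, 62.54, 0.6], [37.6, 16.6, 10.7, 0, 0, 62.54, 0.6], [37.6, 16.6, 10.7, 0, 0, 62.54, 0.6], [37.6, 16.6, 10.7, 0, 0, 62.54, 0.6], [37.6, 16.6, 10.7, 0, 0, 62.54, 0.6], [37.6, 16.6, 10.7, 0, 0, 62.54, 0.6], [37.6, 16.6, 10.7, 0, 0, 62.54, 0.6], [37.6, 16.6, 22.3, 0, 0, 62.54, 0.6], [37.6, 16.6, 22.3, 0, 0, 62.54, 0.6], [37.6, 16.6, 22.3, 0, 0, 62.54, 0.6], [37.6, 16.6, 22.3, 0, 0, 62.54, 0.6], [37.6, 16.6, 22.3, 0, 0, 62.54, 0.6], [37.6, 16.6, 22.3, 0, 0, 62.54, 0.0], [37.6, 16.6, 22.3, 0, 0, 62.54, 0.0], [37.6, 16.6, 22.3, 0, 0, 62.54, 0.0]],
])

```text
clock: 1.97
tool_pos: [0.4951, 0.3944, 0.004]
orientation: [-180.0, 0.0, -77.6]
force: [0.2, 0.0, -0.1]
opening: 0.0381
gripper_force: 0.0
```

```bash
python3 - <<'E'
from h import *
o=get_obs();print(o["clock"],o["tool_pos"],o["orientation"],o["opening"],o["gripper_force"],o["force"])
d=down(-77.6);e=down(-4.75)
g=W((-.018,.05,0))[:2]
plan([((.495,.394,.20),d,0,1),((*g,.20),e,0,1),((*g,.086),e,0,2)])
E
```

```text
1.9667 [0.49513778 0.39437829 0.00403089] [-1.79972706e+02  3.01331967e-02 -7.75658409e+01] 0.038148159957791125 0.0 [ 0.17890763  0.02025108 -0.05495346]
6 x [0.0, 0.0, -19.6, 0.0, 0.0, 0.0] 0
12 x [24.3, 1.99, -19.6, 0.0, 0.0, -72.85] 0
5 x [24.3, 1.99, -8.2, 0.0, 0.0, -72.85] 0
```

Call:
play_rows([
  [[0, 0, 0, 0, 0, 0, 0], [0, 0, 0, 0, 0, 0, 0], [0, 0, 0, 0, 0, 0, 0], [0, 0, -19.6, 0, 0, 0, 0], [0, 0, -19.6, 0, 0, 0, 0], [0, 0, -19.6, 0, 0, 0, 0], [0, 0, -19.6, 0, 0, 0, 0], [0, 0, -19.6, 0, 0, 0, 0], [0, 0, -19.6, 0, 0, 0, 0]],
])

```text
clock: 2.72
tool_pos: [0.4979, 0.3959, 0.2075]
orientation: [-179.5, 0.4, -77.6]
force: [1.2, 1.0, -1.7]
opening: 0.0313
gripper_force: 29.9
```

Call:
play_rows([
  [[24.3, 2.0, 0, 0, 0, -72.85, 0], [24.3, 2.0, 0, 0, 0, -72.85, 0], [24.3, 2.0, 0, 0, 0, -72.85, 0], [24.3, 2.0, 0, 0, 0, -72.85, 0], [24.3, 2.0, 0, 0, 0, -72.85, 0], [24.3, 2.0, 0, 0, 0, -72.85, 0], [24.3, 2.0, 0, 0, 0, -72.85, 0], [24.3, 2.0, 0, 0, 0, -72.85, 0], [24.3, 2.0, 0, 0, 0, -72.85, 0], [24.3, 2.0, 0, 0, 0, -72.85, 0], [24.3, 2.0, 0, 0, 0, -72.85, 0], [24.3, 2.0, 0, 0, 0, -72.85, 0], [24.3, 2.0, 0, 0, 0, -72.85, 0]],
])

```text
clock: 3.8
tool_pos: [0.5276, 0.1519, 0.199]
orientation: [180.0, 0.0, -4.9]
force: [-0.1, -0.2, -1.6]
opening: 0.0317
gripper_force: 29.9
```

```bash
python3 - <<'E'
from h import *
o=get_obs();print(o["tool_pos"],W((-.018,.05,.2)))
a=cam("scene");A=a["frame"][:,:,::-1];b=cam("top")["frame"][:,:,::-1]
m=np.hstack([cv2.resize(A[150:300,220:370],None,fx=2.6,fy=2.6,interpolation=2),cv2.resize(b[120:270,210:360],None,fx=2.6,fy=2.6,interpolation=2)])
cv2.imwrite("pics/p3.png",m)
E
```

```text
[0.52761198 0.15190794 0.19900591] [0.52764671 0.15243201 0.2       ]
```

View pics/p3.png

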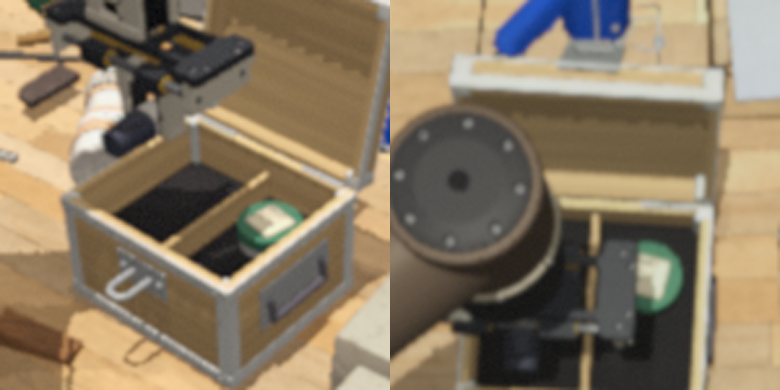

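The trimmer is held over the bay, with its navy end toward the front and clear of the walls. The hasp shows at top px about (437,135–145 in full-frame rows), so its angle is roughly 3.9 and its end is raised. I'm lowering it now.

Call:
play_rows([
  [[0, 0, 6, 0, 0, 0, 0], [0, 0, 6, 0, 0, 0, 0], [0, 0, 9, 0, 0, 0, 0], [0, 0, 11.3, 0, 0, 0, 0], [0, 0, 11.3, 0, 0, 0, 0], [0, 0, 11.3, 0, 0, 0, 0], [0, 0, 11.3, 0, 0, 0, 0], [0, 0, 11.3, 0, 0, 0, 0.53], [0, 0, 11.3, 0, 0, 0, 0.53], [0, 0, 11.3, 0, 0, 0, 0.53], [0, 0, 11.3, 0, 0, 0, 0.53]],
])

```text
clock: 4.82
tool_pos: [0.5285, 0.1524, 0.0876]
orientation: [-179.9, -0.1, -4.7]
force: [0.0, -0.2, -0.4]
opening: 0.046
gripper_force: 0.0
```

```bash
python3 - <<'E'
from h import *
v=np.load("cmd.npy");v[2]=.087;np.save("cmd.npy",v)
e=down(-4.75)
plan([((*v[:2],.35),e,0,0),(W((.195,.075,.35)),e,0,1),(W((.195,.075,.265)),e,0,2)])
# lid arc relative to the last
p0,r0=start()
print("arc")
for th in np.linspace(1.8,0,14):
    r=.172-.02*th/1.8; h=.028
    q=W((.093-r*np.cos(th)+h*np.sin(th)+.0095,.075,.13+r*np.sin(th)+h*np.cos(th)-(.003 if th==0 else 0)))
    print(round(th,2),(r0.inv().apply(q-p0)*100).round(1).tolist(),q.round(3))
E
```

```text
7 x [0.0, 0.0, -26.3, 0.0, 0.0, 0.0] 0
7 x [21.29, -2.5, -26.3, 0.0, 0.0, 0.0] 0
5 x [21.29, -2.5, -17.8, 0.0, 0.0, 0.0] 0
arc
1.8 [-3.1, -0.0, -0.7] [0.711 0.162 0.272]
1.66 [-5.1, -0.0, -1.5] [0.691 0.164 0.28 ]
1.52 [-7.2, -0.0, -2.1] [0.67  0.166 0.286]
1.38 [-9.4, -0.0, -2.4] [0.648 0.167 0.289]
1.25 [-11.6, -0.0, -2.4] [0.626 0.169 0.289]
1.11 [-13.9, -0.0, -2.0] [0.604 0.171 0.285]
0.97 [-16.1, -0.0, -1.4] [0.582 0.173 0.279]
0.83 [-18.2, -0.0, -0.4] [0.561 0.175 0.269]
0.69 [-20.1, -0.0, 0.9] [0.542 0.176 0.256]
0.55 [-21.9, -0.0, 2.4] [0.524 0.178 0.241]
0.42 [-23.4, -0.0, 4.2] [0.508 0.179 0.223]
0.28 [-24.7, -0.0, 6.2] [0.496 0.18  0.203]
0.14 [-25.7, -0.0, 8.4] [0.485 0.181 0.181]
0.0 [-26.4, -0.0, 11.0] [0.478 0.182 0.155]
```

Call:
play_rows([
  [[0, 0, -26.3, 0, 0, 0, 0.53], [0, 0, -26.3, 0, 0, 0, 0.53], [0, 0, -26.3, 0, 0, 0, 0.53], [0, 0, -26.3, 0, 0, 0, 0], [0, 0, -26.3, 0, 0, 0, 0], [0, 0, -26.3, 0, 0, 0, 0], [0, 0, -26.3, 0, 0, 0, 0], [21.29, -2.5, -26.3, 0, 0, 0, 0], [21.29, -2.5, -26.3, 0, 0, 0, 0], [21.29, -2.5, -26.3, 0, 0, 0, 0], [21.29, -2.5, -26.3, 0, 0, 0, 0], [21.29, -2.5, -26.3, 0, 0, 0, 0], [21.29, -2.5, -26.3, 0, 0, 0, 0], [21.29, -2.5, -26.3, 0, 0, 0, 0], [21.29, -2.5, -26.3, 0, 0, 0, 0]],
])

```text
clock: 6.07
tool_pos: [0.7424, 0.1593, 0.3483]
orientation: [179.9, 0.1, -4.8]
force: [0.3, 0.5, 0.5]
opening: 0.0002
gripper_force: 0.0
```

```bash
python3 - <<'E'
from h import *
o=get_obs();print(o["clock"],o["tool_pos"],W((.195,.075,.35)),o["joint_pos"],o["force"])
a=cam("scene")["frame"][:,:,::-1];b=cam("top")["frame"][:,:,::-1]
m=np.hstack([cv2.resize(a[110:290,220:400],None,fx=2.2,fy=2.2,interpolation=2),cv2.resize(b[100:280,200:380],None,fx=2.2,fy=2.2,interpolation=2)])
cv2.imwrite("pics/p4.png",m)
E
```

```text
6.0667 [0.74244144 0.15927524 0.3483154 ] [0.74198554 0.15970284 0.35      ] [ 2.67380006e+01  2.68672174e+01  2.57425647e+01 -1.75360862e-03
 -8.89774970e+01  5.84786268e+01] [0.33626339 0.4946553  0.5473335 ]
```

View pics/p4.png

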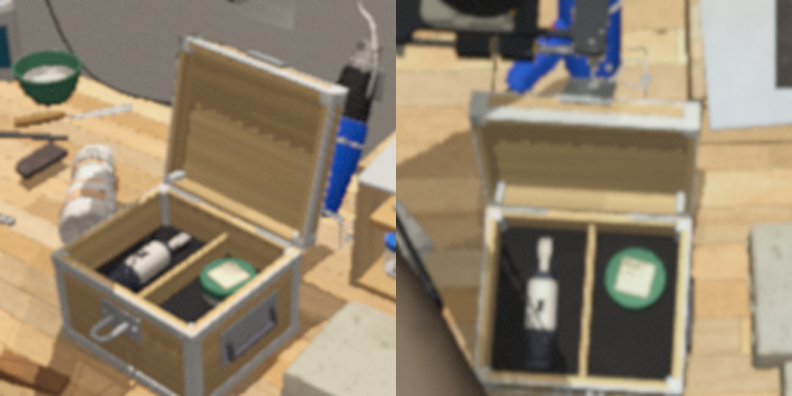

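The trimmer lies flat in the empty bay, as seen at (541,300) in the crop. Before lowering behind the lid, I'll check where the heat gun is.

```bash
python3 - <<'E'
from h import *
a=cam("scene");b=cam("top")
print(tri(a,(383,145),b,(288,65)),tri(a,(375,195),b,(290,130)))
for p in((.742,.159,.35),(.742,.159,.265)):print(proj(a,p),proj(b,p))
E
```

```text
[0.93854986 0.08920378 0.18338739] [0.83466135 0.07343708 0.0642351 ]
[326.16895217 108.73476239] [250.78645559 121.23884567]
[326.43152945 139.24476957] [254.9198845  134.97513569]
```

Call:
play_rows([
  [[0, 0, 8.5, 0, 0, 0, 0], [0, 0, 8.5, 0, 0, 0, 0], [0, 0, 8.5, 0, 0, 0, 0], [0, 0, 8.5, 0, 0, 0, 0], [-3.1, 0, 7.8, 0, 0, 0, 0], [-5.1, 0, 7.0, 0, 0, 0, 0], [-7.2, 0, 6.4, 0, 0, 0, 0], [-9.4, 0, 6.1, 0, 0, 0, 0], [-11.6, 0, 6.1, 0, 0, 0, 0], [-13.9, 0, 6.5, 0, 0, 0, 0], [-16.1, 0, 7.1, 0, 0, 0, 0], [-18.2, 0, 8.1, 0, 0, 0, 0], [-20.1, 0, 9.4, 0, 0, 0, 0], [-21.9, 0, 10.9, 0, 0, 0, 0], [-23.4, 0, 12.7, 0, 0, 0, 0]],
])

```text
clock: 7.52
tool_pos: [0.5106, 0.1802, 0.2278]
orientation: [-179.7, -0.5, -4.7]
force: [2.3, 0.0, 0.5]
opening: 0.0005
gripper_force: 0.6
```

Call:
play_rows([
  [[-0.7, 0, 1.0, 0, 0, 0, 0], [-1.3, 0, 2.0, 0, 0, 0, 0], [-1.8, 0, 3.0, 0, 0, 0, 0], [-2.3, 0, 4.2, 0, 0, 0, 0], [-2.7, 0, 5.4, 0, 0, 0, 0], [-3.0, 0, 6.3, 0, 0, 0, 0], [-3.0, 0, 6.7, 0, 0, 0, 0], [-3.0, 0, 6.8, 0, 0, 0, 0], [-3.0, 0, 6.8, 0, 0, 0, 0]],
])

```text
clock: 8.27
tool_pos: [0.4796, 0.1821, 0.1581]
orientation: [-179.9, -0.1, -4.7]
force: [-12.1, -0.5, 21.9]
opening: 0.0004
gripper_force: 11.0
```

```bash
python3 - <<'E'
from h import *
o=get_obs();print(o["clock"],o["tool_pos"],o["force"])
a=cam("scene")["frame"][:,:,::-1];b=cam("top")["frame"][:,:,::-1]
m=np.hstack([cv2.resize(a[110:290,220:400],None,fx=2.2,fy=2.2,interpolation=2),cv2.resize(b[140:320,200:380],None,fx=2.2,fy=2.2,interpolation=2)])
cv2.imwrite("pics/p5.png",m)
E
```

```text
8.2667 [0.47956363 0.18213513 0.15806538] [-12.10743685  -0.47968488  21.90225774]
```

View pics/p5.png

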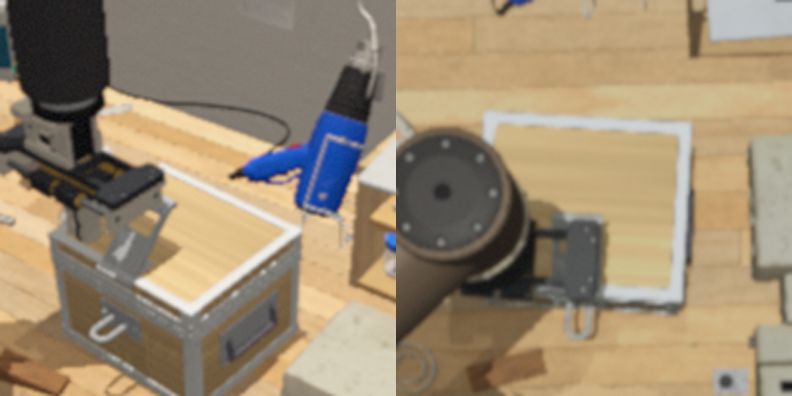

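The lid is shut (TCP at 0.158 with 22 N), and the hasp leans back from the front edge at about 3.9 rad. I'll plan the hasp sweep next.

```bash
python3 - <<'E'
from h import *
v=np.load("cmd.npy");q=W((.195,.075,.265))+R.from_quat(v[3:]).apply(np.array([-26.4,0,11.0])/100);v[:3]=q;np.save("cmd.npy",v)
e=down(-4.75); print(q)
plan([((*q[:2],.29),e,0,0),(W((.02,0,.29)),e,0,0),(W((.02,0,.19)),e,0,1)])
p0,r0=start(); f=lambda q:(r0.inv().apply(q-p0)*100).round(1).tolist()
for al in (4.0,3.8,3.6,3.4,3.25):
    print(al,f(W((-.096-.097*np.sin(al)+.0145,0,.205))))
for al in (3.1,2.9,2.6,2.3,2.0,1.75,1.5,1.25,1.0,.75,.5,.25,.1,0,-.05):
    d=np.interp(al,[0,1.57,3.1],[.04,.045,.07]); n=.003; off=.0095*np.clip((al-1.57)/.3,-1,1)
    print(al,f(W((-.096-d*np.sin(al)-n*np.cos(al)+off,0,.154-d*np.cos(al)+n*np.sin(al)))))
E
```

```text
[0.47889225 0.18156421 0.155     ]
4 x [0.0, 0.0, -13.5, 0.0, 0.0, 0.0] 0
3 x [8.9, 7.5, -13.5, 0.0, 0.0, 0.0] 0
4 x [8.9, 7.5, -3.5, 0.0, 0.0, 0.0] 0
4.0 [-2.8, -0.0, -1.5]
3.8 [-4.2, -0.0, -1.5]
3.6 [-5.9, -0.0, -1.5]
3.4 [-7.7, -0.0, -1.5]
3.25 [-9.1, -0.0, -1.5]
3.1 [-10.6, -0.0, -3.4]
2.9 [-12.0, -0.0, -3.0]
2.6 [-13.6, -0.0, -1.9]
2.3 [-14.7, -0.0, -0.4]
2.0 [-15.3, -0.0, 1.2]
1.75 [-15.7, -0.0, 2.5]
1.5 [-16.3, -0.0, 3.6]
1.25 [-16.8, -0.0, 4.7]
1.0 [-16.3, -0.0, 5.7]
0.75 [-15.7, -0.0, 6.5]
0.5 [-14.8, -0.0, 7.1]
0.25 [-13.9, -0.0, 7.5]
0.1 [-13.3, -0.0, 7.6]
0 [-12.9, -0.0, 7.6]
-0.05 [-12.6, -0.0, 7.6]
```

Call:
play_rows([
  [[0, 0, -13.5, 0, 0, 0, 0], [0, 0, -13.5, 0, 0, 0, 0], [0, 0, -13.5, 0, 0, 0, 0], [0, 0, -13.5, 0, 0, 0, 0], [8.9, 7.5, -13.5, 0, 0, 0, 0], [8.9, 7.5, -13.5, 0, 0, 0, 0], [8.9, 7.5, -13.5, 0, 0, 0, 0], [8.9, 7.5, -13.5, 0, 0, 0, 0], [8.9, 7.5, -3.5, 0, 0, 0, 0], [8.9, 7.5, -3.5, 0, 0, 0, 0], [8.9, 7.5, -3.5, 0, 0, 0, 0], [8.9, 7.5, -3.5, 0, 0, 0, 0], [6.1, 7.5, -5.0, 0, 0, 0, 0], [4.7, 7.5, -5.0, 0, 0, 0, 0], [3.0, 7.5, -5.0, 0, 0, 0, 0], [1.2, 7.5, -5.0, 0, 0, 0, 0], [-0.2, 7.5, -5.0, 0, 0, 0, 0]],
])

```text
clock: 9.78
tool_pos: [0.4719, 0.1076, 0.2078]
orientation: [-179.9, -0.3, -4.7]
force: [1.0, 0.4, 0.9]
opening: 0.0006
gripper_force: 0.5
```

Call:
play_rows([
  [[-1.5, 0, -1.9, 0, 0, 0, 0], [-2.9, 0, -1.5, 0, 0, 0, 0], [-4.5, 0, -0.4, 0, 0, 0, 0], [-5.6, 0, 1.1, 0, 0, 0, 0], [-6.2, 0, 2.7, 0, 0, 0, 0], [-6.6, 0, 4.0, 0, 0, 0, 0], [-7.2, 0, 5.1, 0, 0, 0, 0], [-7.7, 0, 6.2, 0, 0, 0, 0], [-7.2, 0, 7.2, 0, 0, 0, 0], [-6.6, 0, 8.0, 0, 0, 0, 0], [-5.7, 0, 8.6, 0, 0, 0, 0], [-4.8, 0, 9.0, 0, 0, 0, 0], [-4.2, 0, 9.1, 0, 0, 0, 0], [-3.8, 0, 9.1, 0, 0, 0, 0], [-3.6, 0, 9.1, 0, 0, 0, 0], [-3.6, 0, 9.1, 0, 0, 0, 0]],
])

```text
clock: 11.12
tool_pos: [0.4322, 0.1101, 0.1132]
orientation: [-180.0, 0.4, -4.9]
force: [-24.9, 11.9, 12.8]
opening: 0.0001
gripper_force: 13.0
```

```bash
python3 - <<'E'
from h import *
o=get_obs();print(o["clock"],o["tool_pos"],o["force"])
a=cam("scene")["frame"][:,:,::-1];b=cam("top")["frame"][:,:,::-1]
m=np.hstack([cv2.resize(a[170:300,230:360],None,fx=3,fy=3,interpolation=2),cv2.resize(b[200:330,220:350],None,fx=3,fy=3,interpolation=2)])
cv2.imwrite("pics/p6.png",m)
E
```

```text
11.1167 [0.43216964 0.11007604 0.11322284] [-24.87153171  11.92101194  12.7998745 ]
```

View pics/p6.png

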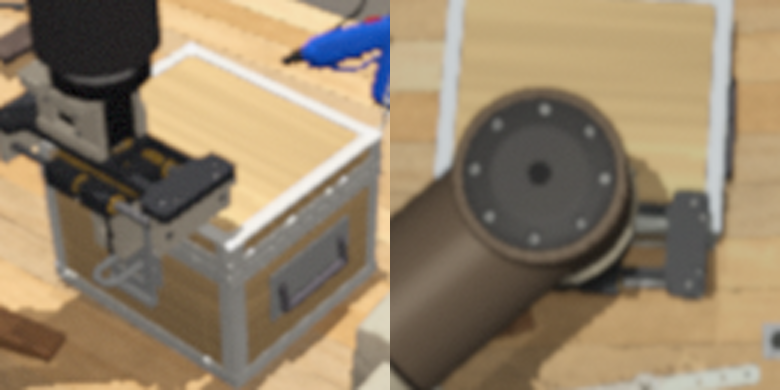

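The hasp hangs flat against the case front, and the staple pokes through its slot at (120,272) in the crop. I'm backing off and going to the slim pin.

```bash
python3 - <<'E'
from h import *
v=np.load("cmd.npy");e=R.from_quat(v[3:]);v[:3]+=e.apply(np.array([-12.7,0,7.6])/100);np.save("cmd.npy",v);print(v[:3])
back=v[:3]+e.apply([-.013,0,0]); P=(.4996,-.3637)
plan([(back,e,0,1),((*back[:2],.27),e,.45,0),((*P,.25),e,.45,0),((*P,.16),e,.45,2)])
E
```

```text
[0.43481215 0.10996851 0.114     ]
2 x [-1.3, 0.0, 0.0, 0.0, 0.0, 0.0] 0
4 x [-1.3, 0.0, -15.6, 0.0, 0.0, 0.0] 0.45
12 x [10.38, 46.67, -13.6, 0.0, 0.0, 0.0] 0.45
5 x [10.38, 46.67, -4.6, 0.0, 0.0, 0.0] 0.45
```

Call:
play_rows([
  [[-1.3, 0, 0, 0, 0, 0, 0], [-1.3, 0, 0, 0, 0, 0, 0], [-1.3, 0, -15.6, 0, 0, 0, 0], [-1.3, 0, -15.6, 0, 0, 0, 0], [-1.3, 0, -15.6, 0, 0, 0, 0.45], [-1.3, 0, -15.6, 0, 0, 0, 0.45], [10.38, 46.67, -13.6, 0, 0, 0, 0.45], [10.38, 46.67, -13.6, 0, 0, 0, 0.45], [10.38, 46.67, -13.6, 0, 0, 0, 0.45], [10.38, 46.67, -13.6, 0, 0, 0, 0.45], [10.38, 46.67, -13.6, 0, 0, 0, 0.45], [10.38, 46.67, -13.6, 0, 0, 0, 0.45], [10.38, 46.67, -13.6, 0, 0, 0, 0.45], [10.38, 46.67, -13.6, 0, 0, 0, 0.45], [10.38, 46.67, -13.6, 0, 0, 0, 0.45], [10.38, 46.67, -13.6, 0, 0, 0, 0.45], [10.38, 46.67, -13.6, 0, 0, 0, 0.45], [10.38, 46.67, -13.6, 0, 0, 0, 0.45], [10.38, 46.67, -13.6, 0, 0, 0, 0.45], [10.38, 46.67, -13.6, 0, 0, 0, 0.45]],
])

```text
clock: 12.88
tool_pos: [0.4997, -0.3662, 0.2489]
orientation: [180.0, 0.1, -4.9]
force: [0.2, 0.1, 1.0]
opening: 0.0398
gripper_force: 0.0
```

```bash
python3 - <<'E'
from h import *
o=get_obs();print(o["clock"],o["tool_pos"],o["opening"])
a=cam("scene");A=a["frame"][:,:,::-1];b=cam("top")["frame"][:,:,::-1]
print(proj(a,o["tool_pos"]), proj(a,(.4996,-.3637,.148)))
m=np.hstack([cv2.resize(A[170:300,230:360],None,fx=3,fy=3,interpolation=2),cv2.resize(A[250:380,400:530],None,fx=3,fy=3,interpolation=2)])
cv2.imwrite("pics/p7.png",m)
E
```

```text
12.8833 [ 0.49968069 -0.36616842  0.24888553] 0.03976084003963379
[486.66582754 274.68544104] [474.0458124  311.25361434]
```

View pics/p7.png

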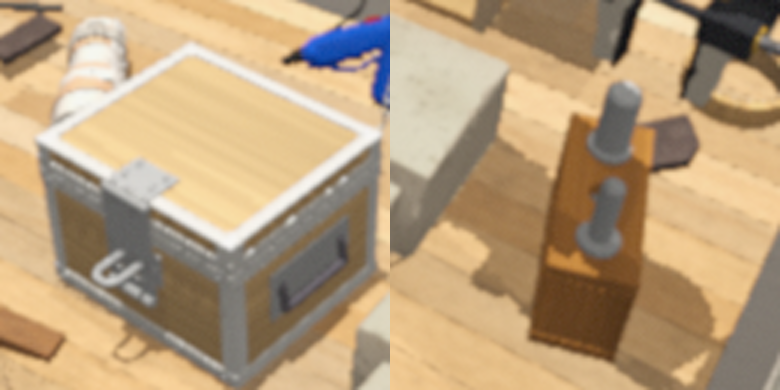

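The lid is shut, the hasp is flat and the staple is through its slot. The slim pin at (607,205) in the right crop stands below the open fingers. Descending and gripping.

Call:
play_rows([
  [[0, 0, 9, 0, 0, 0, 0.45], [0, 0, 9, 0, 0, 0, 0.45], [0, 0, 9, 0, 0, 0, 0.45], [0, 0, 14.9, 0, 0, 0, 0.45], [0, 0, 14.9, 0, 0, 0, 0.45], [0, 0, 14.9, 0, 0, 0, 0.45], [0, 0, 14.9, 0, 0, 0, 0], [0, 0, 14.9, 0, 0, 0, 0], [0, 0, 14.9, 0, 0, 0, 0], [0, 0, 14.9, 0, 0, 0, 0], [0, 0, 14.9, 0, 0, 0, 0], [0, 0, 14.9, 0, 0, 0, 0]],
])

```text
clock: 13.98
tool_pos: [0.5009, -0.3643, 0.1025]
orientation: [179.9, -0.2, -4.7]
force: [-0.7, 2.5, 7.6]
opening: 0.0154
gripper_force: 30.0
```

Call:
play_rows([
  [[0, 0, -4, 0, 0, 0, 0], [0, 0, -8, 0, 0, 0, 0], [0, 0, -12, 0, 0, 0, 0], [0, 0, -16, 0, 0, 0, 0], [0, 0, -18, 0, 0, 0, 0], [0, 0, -18, 0, 0, 0, 0]],
])

```text
clock: 14.48
tool_pos: [0.5017, -0.3653, 0.2876]
orientation: [179.8, -0.5, -4.7]
force: [-0.0, -0.3, 0.6]
opening: 0.0154
gripper_force: 30.0
```

```bash
python3 - <<'E'
from h import *
v=np.load("cmd.npy");e=R.from_quat(v[3:]);v[2]=.101+.18;np.save("cmd.npy",v);print(v[:3])
o=get_obs();print(o["tool_pos"],o["opening"],o["force"])
t=W((-.117,0,.23)); print(t)
plan([((*t[:2],.281),e,0,2),((*t[:2],.23),e,0,2)])
E
```

```text
[ 0.49960906 -0.3637241   0.281     ]
[ 0.50170747 -0.36534106  0.28756899] 0.015351989364523588 [-0.03778312 -0.26344244  0.59338101]
[0.42484531 0.11080422 0.23      ]
14 x [-11.38, -46.67, 0.0, 0.0, 0.0, 0.0] 0
4 x [-11.38, -46.67, 5.1, 0.0, 0.0, 0.0] 0
```

Call:
play_rows([
  [[-11.4, -46.7, 0, 0, 0, 0, 0], [-11.4, -46.7, 0, 0, 0, 0, 0], [-11.4, -46.7, 0, 0, 0, 0, 0], [-11.4, -46.7, 0, 0, 0, 0, 0], [-11.4, -46.7, 0, 0, 0, 0, 0], [-11.4, -46.7, 0, 0, 0, 0, 0], [-11.4, -46.7, 0, 0, 0, 0, 0], [-11.4, -46.7, 0, 0, 0, 0, 0], [-11.4, -46.7, 0, 0, 0, 0, 0], [-11.4, -46.7, 0, 0, 0, 0, 0], [-11.4, -46.7, 0, 0, 0, 0, 0], [-11.4, -46.7, 0, 0, 0, 0, 0], [-11.4, -46.7, 0, 0, 0, 0, 0], [-11.4, -46.7, 5.1, 0, 0, 0, 0], [-11.4, -46.7, 5.1, 0, 0, 0, 0], [-11.4, -46.7, 5.1, 0, 0, 0, 0], [-11.4, -46.7, 5.1, 0, 0, 0, 0], [-11.4, -46.7, 5.1, 0, 0, 0, 0]],
])

```text
clock: 15.98
tool_pos: [0.4259, 0.1108, 0.2312]
orientation: [-180.0, -0.1, -4.8]
force: [0.2, -0.9, -1.0]
opening: 0.0155
gripper_force: 30.0
```

```bash
python3 - <<'E'
from h import *
o=get_obs();print(o["clock"],o["tool_pos"],o["opening"],o["orientation"])
a=cam("scene");A=a["frame"][:,:,::-1];b=cam("top");B=b["frame"][:,:,::-1]
m=np.hstack([cv2.resize(A[195:295,235:315],None,fx=5,fy=5,interpolation=2),cv2.resize(B[230:330,240:320],None,fx=5,fy=5,interpolation=2)])
cv2.imwrite("pics/p8.png",m)
p=o["tool_pos"]
for q in((p+[0,0,-.0115-.001]),(p+[0,0,-.0745])): print("exp pin collar/tip",proj(a,q))
for q in((-.117,0,.093),(-.135,0,.09),(-.1,.011,.09),(-.1,-.011,.09),(-.129,0,.093)):print(q,proj(a,W(q)),proj(b,W(q)))
E
```

```text
15.9833 [0.42586577 0.11078177 0.23115637] 0.01549142426700096 [-1.79963326e+02 -9.95785464e-02 -4.77895982e+00]
exp pin collar/tip [262.90059423 218.35374836]
exp pin collar/tip [265.52446964 239.65946102]
(-0.117, 0, 0.093) [267.73400653 260.14354495] [283.61371862 287.0331658 ]
(-0.135, 0, 0.09) [262.45366537 264.98808275] [283.17151398 294.7383816 ]
(-0.1, 0.011, 0.09) [269.67749598 255.51298752] [279.53570935 279.71621242]
(-0.1, -0.011, 0.09) [276.04736154 259.34859259] [288.78245785 280.25821022]
(-0.129, 0, 0.093) [264.14271691 262.75191392] [283.2741016  292.10724126]
```

View pics/p8.png

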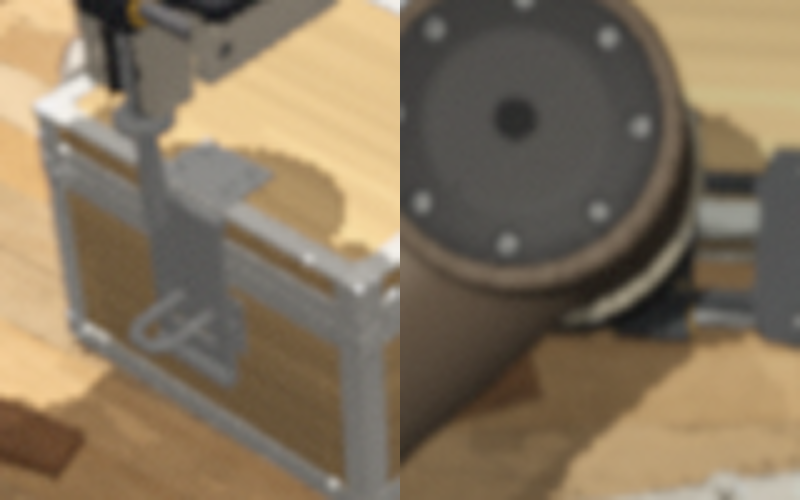

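The pin hangs vertically above the loop, with its collar at about (264,219). The loop's midline in the scene view agrees with my estimate to within 1 px. I'll measure the shank's offset numerically against the pre-pin picture.

```bash
python3 - <<'E'
from h import *
a=cam("scene");A=a["frame"][:,:,::-1].astype(int)
o=cv2.imread("pics/p7.png")[:,:390]; o=cv2.resize(o,(130,130),interpolation=cv2.INTER_AREA).astype(int)
N=A[170:300,230:360]
d=np.abs(N-o).sum(2)
g=N.sum(2)//3; s=N.max(2)-N.min(2)
print("cols 252..280")
for r in range(214,246,1): print(r,"D",d[r-170,22:50].tolist())
for r in range(216,246,2): print(r,"S",s[r-170,22:50].tolist()); 
p=get_obs()["tool_pos"]
for k in(.014,.03,.05,.06,.075):print(k,proj(a,p-[0,0,k]).round(1))
E
```

```text
cols 252..280
214 D [10, 11, 8, 23, 99, 166, 150, 206, 304, 369, 389, 338, 305, 292, 283, 275, 263, 262, 259, 258, 226, 132, 45, 15, 10, 14, 11, 11]
215 D [9, 7, 17, 34, 91, 107, 116, 200, 301, 368, 382, 343, 312, 300, 288, 277, 266, 258, 241, 198, 141, 71, 21, 11, 9, 13, 11, 12]
216 D [16, 28, 73, 113, 153, 155, 184, 252, 312, 350, 383, 346, 317, 310, 300, 280, 277, 248, 155, 85, 50, 25, 12, 11, 9, 9, 12, 9]
217 D [70, 94, 153, 194, 206, 222, 252, 269, 291, 319, 364, 363, 334, 317, 299, 290, 295, 238, 104, 34, 13, 13, 13, 11, 12, 10, 11, 11]
218 D [158, 178, 204, 215, 222, 243, 265, 263, 268, 287, 319, 326, 319, 313, 303, 305, 306, 239, 102, 29, 10, 11, 15, 12, 10, 13, 14, 9]
219 D [217, 216, 223, 219, 225, 260, 290, 283, 265, 271, 272, 279, 284, 289, 293, 301, 294, 214, 75, 20, 8, 12, 10, 12, 13, 11, 9, 15]
220 D [228, 227, 224, 226, 224, 263, 307, 308, 285, 269, 274, 267, 270, 278, 287, 315, 259, 134, 46, 16, 11, 12, 12, 11, 7, 12, 13, 10]
221 D [214, 224, 224, 227, 226, 243, 283, 312, 314, 315, 309, 297, 295, 293, 286, 236, 162, 66, 20, 8, 9, 7, 8, 11, 10, 10, 11, 9]
222 D [165, 
[... 4043 characters left out ...]
]
234 S [19, 11, 8, 7, 8, 7, 8, 7, 7, 8, 6, 6, 3, 4, 2, 3, 3, 2, 4, 4, 6, 7, 8, 6, 6, 5, 3, 4]
236 S [51, 45, 33, 20, 13, 9, 8, 7, 6, 7, 6, 5, 3, 4, 3, 3, 3, 2, 4, 5, 3, 3, 4, 6, 6, 7, 7, 5]
238 S [51, 51, 52, 50, 47, 39, 27, 13, 8, 7, 7, 6, 3, 3, 2, 3, 2, 2, 1, 1, 2, 2, 3, 4, 4, 5, 5, 6]
240 S [53, 50, 50, 50, 53, 53, 52, 49, 39, 29, 22, 12, 6, 4, 3, 2, 2, 1, 4, 3, 3, 3, 3, 4, 3, 4, 4, 13]
242 S [50, 50, 50, 47, 52, 49, 51, 51, 52, 52, 51, 42, 24, 9, 3, 2, 3, 5, 2, 2, 3, 3, 1, 1, 3, 1, 5, 16]
244 S [51, 50, 50, 48, 50, 49, 50, 50, 49, 49, 52, 49, 39, 16, 4, 4, 3, 3, 3, 1, 3, 2, 4, 2, 1, 3, 3, 5]
0.014 [262.9 219. ]
0.03 [263.5 224.6]
0.05 [264.4 231.5]
0.06 [264.8 234.9]
0.075 [265.4 239.9]
```

The shank is within about 1 px of where it should be, so I'm lowering it in stages and watching the force.

Call:
play_rows([
  [[0, 0, 3, 0, 0, 0, 0], [0, 0, 5, 0, 0, 0, 0], [0, 0, 6, 0, 0, 0, 0], [0, 0, 6.5, 0, 0, 0, 0], [0, 0, 7, 0, 0, 0, 0], [0, 0, 7.5, 0, 0, 0, 0], [0, 0, 8, 0, 0, 0, 0], [0, 0, 8, 0, 0, 0, 0], [0, 0, 8, 0, 0, 0, 0]],
])

```text
clock: 16.88
tool_pos: [0.4252, 0.1116, 0.1496]
orientation: [-179.9, -0.0, -4.8]
force: [1.0, 4.0, -4.6]
opening: 0.0153
gripper_force: 30.0
```

Call:
play_rows([
  [[0, -0.1, 0, 0, 0, 0, 0], [0, -0.1, 0.7, 0, 0, 0, 0], [0, -0.1, 1.4, 0, 0, 0, 0], [0, -0.1, 2.1, 0, 0, 0, 0], [0, -0.1, 2.8, 0, 0, 0, 0], [0, -0.1, 3.4, 0, 0, 0, 0], [0, -0.1, 3.8, 0, 0, 0, 0], [0, -0.1, 3.8, 0, 0, 0, 0], [0, -0.1, 3.8, 0, 0, 0, 0]],
])

```text
clock: 17.63
tool_pos: [0.4246, 0.112, 0.1108]
orientation: [180.0, 0.1, -4.8]
force: [0.8, 4.7, -4.7]
opening: 0.0154
gripper_force: 30.0
```

Call:
play_rows([
  [[0, -0.05, 0.2, 0, 0, 0, 0], [0, -0.05, 0.35, 0, 0, 0, 0], [0, -0.05, 0.4, 0, 0, 0, 0], [0, -0.05, 0.4, 0, 0, 0, 0], [0, -0.05, 0.4, 0, 0, 0, 0]],
])

```text
clock: 18.05
tool_pos: [0.4249, 0.1122, 0.1075]
orientation: [180.0, 0.0, -4.8]
force: [1.2, 2.1, -1.3]
opening: 0.0156
gripper_force: 30.0
```

Call:
play_rows([
  [[0, 0, 0, 0, 0, 0, 0.35], [0, 0, 0, 0, 0, 0, 0.35], [0, 0, 0, 0, 0, 0, 0.35], [0, 0, 0, 0, 0, 0, 0.35], [0, 0, -3, 0, 0, 0, 0.35], [0, 0, -6, 0, 0, 0, 0.35], [0, 0, -9, 0, 0, 0, 0.35], [0, 0, -13, 0, 0, 0, 0.35], [0, 0, -17, 0, 0, 0, 0.35], [0, -15, -18, 0, 0, 0, 0.35], [0, -15, -18, 0, 0, 0, 0.35], [0, -15, -18, 0, 0, 0, 0.35], [0, -15, -18, 0, 0, 0, 0.35], [0, -15, -18, 0, 0, 0, 0.35]],
])

```text
clock: 19.22
tool_pos: [0.4378, 0.2658, 0.2871]
orientation: [180.0, 0.0, -4.6]
force: [0.5, 0.5, 1.0]
opening: 0.0306
gripper_force: 0.0
```

```bash
python3 - <<'E'
from h import *
o=get_obs();print(o["clock"],o["tool_pos"],o["opening"])
a=cam("scene");b=cam("top");A=a["frame"].astype(int)
o=cv2.imread("pics/p7.png")[:,:390,::-1]; o=cv2.resize(o,(130,130),interpolation=cv2.INTER_AREA).astype(int)
d=np.abs(A[170:300,230:360]-o).sum(2)
print("cols 256..280")
for r in range(226,272): print(r,d[r-170,26:50].tolist())
for z in(.093,.098,.153,.031):print(z,proj(a,W((-.117,0,z))).round(1),proj(b,W((-.117,0,z))).round(1))
g=b["frame"].astype(int); s=g.max(2)-g.min(2)
print("top S cols 270..298")
for r in range(276,302,2): print(r,s[r,270:298].tolist())
E
```

```text
19.2167 [0.4378365  0.26578109 0.28714703] 0.030598615800176927
cols 256..280
226 [76, 100, 146, 139, 65, 31, 30, 31, 32, 30, 29, 31, 28, 32, 33, 25, 29, 34, 30, 31, 31, 32, 31, 27]
227 [56, 43, 58, 63, 33, 28, 27, 30, 30, 30, 32, 33, 31, 30, 32, 33, 26, 30, 30, 33, 32, 28, 31, 29]
228 [103, 66, 30, 25, 28, 28, 27, 26, 26, 27, 27, 33, 28, 26, 34, 38, 35, 32, 28, 29, 28, 31, 30, 30]
229 [154, 134, 68, 25, 26, 21, 23, 41, 33, 32, 29, 32, 33, 31, 30, 30, 25, 30, 29, 33, 30, 32, 32, 31]
230 [131, 138, 104, 94, 85, 45, 29, 31, 28, 33, 33, 38, 32, 33, 31, 31, 31, 30, 32, 30, 27, 29, 34, 28]
231 [84, 104, 114, 157, 134, 63, 31, 23, 26, 27, 28, 37, 36, 27, 26, 33, 31, 28, 29, 31, 34, 29, 30, 30]
232 [75, 70, 79, 123, 90, 37, 22, 33, 28, 31, 33, 27, 30, 33, 35, 26, 29, 28, 28, 28, 32, 26, 28, 30]
233 [85, 76, 60, 65, 51, 29, 23, 24, 29, 30, 29, 26, 26, 28, 28, 36, 35, 30, 31, 27, 33, 31, 30, 31]
234 [61, 60, 50, 54, 56, 40, 27, 25, 24, 18, 27, 27, 27, 28, 27, 27, 34, 38, 31, 28, 28, 31, 29, 29]
235 [29, 42, 49, 64, 82, 56, 30, 23, 23, 26, 25, 20, 23, 33, 28, 33, 26, 29, 29, 34, 25, 33, 31, 29
[... 4601 characters left out ...]
73, 77, 76, 76]
290 [67, 74, 74, 75, 77, 73, 56, 25, 7, 6, 6, 5, 5, 5, 5, 6, 6, 7, 10, 27, 46, 58, 67, 73, 74, 76, 77, 77]
292 [67, 73, 75, 75, 76, 75, 72, 57, 28, 10, 6, 6, 6, 6, 6, 6, 9, 17, 35, 50, 60, 69, 76, 76, 78, 77, 76, 76]
294 [74, 77, 76, 77, 77, 77, 76, 74, 66, 53, 45, 43, 40, 40, 42, 48, 58, 66, 68, 71, 75, 76, 76, 75, 76, 74, 75, 76]
296 [77, 76, 77, 77, 77, 77, 77, 78, 77, 76, 75, 75, 76, 75, 75, 75, 76, 76, 76, 77, 77, 77, 75, 76, 75, 75, 76, 77]
298 [78, 78, 79, 80, 79, 79, 79, 79, 78, 79, 79, 79, 78, 78, 78, 78, 78, 79, 80, 79, 79, 80, 80, 80, 82, 81, 81, 82]
300 [81, 80, 83, 82, 82, 83, 82, 83, 82, 83, 82, 82, 82, 81, 80, 80, 80, 80, 80, 80, 82, 82, 81, 82, 82, 82, 82, 83]
```

The pin is seated: its handle top is at (266,241.7) against (265.4,241.1) expected for the collar resting on the loop. The arm is clear, so I'm handing in.

```bash
python3 -c "
from plant import *
print(close_job())"
```

```text
the job is handed in; nothing more can be done
None
```

I handed the job in at about 19 s: the trimmer is flat in the bay, the lid is shut, the hasp is down over its staple, and the slim pin is through the loop with its collar resting on it, judging by the camera images.

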